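Release the ratchet and wind back the rack press

TASK

The bush is pressed into the hub, so open the little green rack press: push the ratchet pawl over by its red ball so that it lies right back, clear of the ratchet, and leave it there; then turn the three-spoke wheel backward (its top goes to the right as you face it) until the ram is fully back against its stop. Leave the hub lying in its rest and do not push the other things on the bench about.

Things in the scene. Friction and masses are not known exactly. Their poses are not given: they have to be found in the camera images.
- press: green cast bench press, fixed. Origin on the bench below the wheel shaft; x along the shaft from the wheel (robot's side) to the far side; y left along the ram; z up. Sizes in mm: foot x -60 to 60, y -172 to 98, 14 high; housing x -30 to 30, y -30 to 85, top at 152; anvil post y -163 to -133, 122 high, the hub between it and the ram. Tallest parts: wheel balls 202, pawl ball 198, thrown pawl 208
- wheel (a joint): turn of the three-spoke wheel, rad: starts at 0 to 0.45, grows as it goes backward (top to the right, clockwise as seen from the robot), hard stop at 2.5. Turns with about 0.3 N m (4 to 5 N at the outer spoke) and stays where left. With the pawl in the ratchet it goes back one tooth at most (0.35), then locks; forward it clicks on
- ram (a joint): travel of the ram to the left (+y of the press), m: 0.015 per rad of the wheel; starts between 0 and 0.007; 0.0375 is fully back, where its collar meets the housing. Driven only by the wheel
- pawl (a joint): swing of the ratchet pawl, rad: 0 down in the ratchet (to 0.1 while it rides on a tooth); grows as its red ball is pushed to the left (+y of the press); 1.6 is the stop where it lies thrown back. It falls by its weight: back into the ratchet below 0.9, over to the stop above that. Needs under 2 N at the ball
- pawl_pin (a point): hinge pin of the pawl, at x -38, y 58, z 136 mm of the press; the pawl, 10 mm thick, swings in the plane across the shaft through this point. Its steel arm reaches 69 mm to the right over the ratchet, upper edge at most 24 mm above the pin; the thumb lever, an 8 mm round rod, rises from the pin. The housing top is 16 mm above the pin
- pawl_knob (a point): centre of the red ball (20 mm) on the pawl's thumb lever; with the pawl down it stands 52 mm above the pin and 6.5 mm to its right
- wheel_axis (a point): point on the wheel shaft in the plane of the spokes, at x -86, z 108 mm of the press. Wheel hub 42 mm in diameter; three steel spokes, 10 mm round, 120 degrees apart. The plane of the spokes stands 48 mm nearer the robot than that of pawl and ratchet (ratchet 76 mm across)
- ball_a (a point): centre of the black ball (22 mm) at the end of spoke a, 83 mm from the shaft; at the start it leans 0 to 25 degrees to the left of upright
- ball_b (a point): the same for spoke b, 120 degrees on (at the start low on the left)
- ball_c (a point): the same for spoke c (at the start on the right, a little below the shaft)
- hub: loose aluminium hub, 56 mm in diameter and 38 long, with a yellow brass bush (31 mm, bore 21) standing 6 mm out at the ram's end; origin at its middle, on its axis. It lies level in a V rest against the anvil, 83 mm above the bench, the ram's 14 mm pilot standing in its bore
- tape_roll: roll of black tape, 66 mm across, 18 high, lying on the bench; origin under its middle
- spanner: double open-ended spanner, 190 mm long, 4 thick, lying flat; origin under its middle
- grease_tube: yellow tube, about 150 mm long, 30 thick, lying; origin under its middle
- eraser_block: brown block, 52 by 68 by 24 mm, lying on the bench; origin under its middle

How it is judged (in metres and radians):
On the way:
1. the pawl is thrown back, clear of the ratchet (value of joint pawl above 1.2 rad), for 0.2 s.
At the end, for the whole second after the job is handed in: the ram is fully back (within 3 mm of its stop), the pawl still lies thrown back (beyond 1.2 rad), and the hub lies in its rest, within 12 mm of where it was (value of joint ram above 0.0345 m and value of joint pawl above 1.2 rad and distance of hub from where it was at the start of the episode below 0.012 m); the robot touches nothing.
It fails at once if the hub is knocked out of its place (distance of hub from where it was at the start of the episode above 0.025 m).
It fails at once if the tape roll is pushed about by more than 30 mm (distance of tape_roll from where it was at the start of the episode above 0.03 m).
It fails at once if the spanner is pushed about by more than 30 mm (distance of spanner from where it was at the start of the episode above 0.03 m).
It fails at once if the grease tube is pushed about by more than 30 mm (distance of grease_tube from where it was at the start of the episode above 0.03 m).
It fails at once if the eraser block is pushed about by more than 30 mm (distance of eraser_block from where it was at the start of the episode above 0.03 m).
It also fails if it takes over 45 s, if anything falls off the work surface, if the arm or the gripper's body presses on something with over 40 N, if the wrist force passes 120 N, or if a joint passes its speed limit or range.

ROBOT

A 6-joint arm with a two-finger parallel gripper is mounted at the origin on a cart in front of the work surface, level with it; the furniture and walls round the work are solid. World frame = base frame: x ahead of the robot, y to its left, z up, the work surface at z = 0. Lengths are in m, angles in degrees, forces in N, time in s.
With the tool pointing down it reaches from about 0.35 to 0.875 m from the base axis. Payload 4.2 kg.
Tool frame: the origin (TCP) lies between the finger pads; the fingertips stand 8 mm ahead of it and the grasp point (between the pads) lies 11 mm behind it; z points along the fingers, y is the line along which they close (so a half turn about z gives the same grasp; the last joint's range is limited). The gripper opens to 87 mm and grips with 3 to 60 N. Pads are 19 mm wide; open, the fingers measure 117 mm over their backs; the gripper's body (75 mm by 190 mm) begins 51 mm behind the grasp point.
Start: joints at [83.572, 22.042, 0.453, 0, -68.411, -14.817], TCP at [0.226, 0.583, 0.231] pointing down, gripper open.
Joint ranges: [-179.83, 179.83], [-69.29, 118.12], [-61.27, 80.66], [-181.25, 117.63], [-171.15, -9.14], [-177.46, 177.46]. Speed limits (degrees/s): [159.86, 159.86, 180, 180, 180, 180].

INTERFACE

Orientations are given as a 3x3 rotation matrix whose columns are the frame's x, y, z axes.
In Python, from station import sense, capture, camera_model, finish_job, find_in gives the robot as it stands. The module is installed in compiled form; this text tells all that it offers.
- The arm moves only by the tool arm_command, never from a script. Its argument "motion" is a list of rows, each a list of 7 numbers: the finger opening in mm, from 0 to 87, then the shift along the tool's x, y, z in mm, then the turn, a rotation vector about the tool's x, y, z in rad. In form: [[jaw, dx, dy, dz, rx, ry, rz], ...]. A call has 1 to 8 rows; each row shifts and turns the commanded pose from where the row before left it, along the tool's axes as they then stand; what a row does not reach is not made up. A row lasts 1/10 s, in which the tool goes at most 50 mm and 8.59 degrees, less where a joint would pass 70% of its speed; a pose out of reach is approached as far as the arm can. A call with a gripper value outside its range is refused whole. The fingers move at their own pace and stop on an object; the grip force is fixed at half the most. Time passes only in rows, so rows that do not move let the fingers close. It gives the time, the measured TCP pose, the force, the opening and the grip force at its end, in the units of the state.
- sense(): the state, without advancing time (a new reading comes with each control period).
- capture(name): name is "scene" or "top" or "wrist"; returns the picture (480x640x3 uint8, red, green, blue); there is no depth.
- camera_model(name): a dict with "fx", "fy", "cx", "cy" (pixels), "R" (3x3) and "t" (3): a world point X has camera coordinates R X + t. Camera axes: x right, y down, z forward; pixel columns grow to the right and rows downward; lengths in m; the calibration is good to about 2 mm. A picture is of the moment at which its call begins: read the wrist's pose just before it. camera_model takes no time and is no camera call; for the wrist camera it gives the pose at the moment of the call.
- finish_job(): hands the job in; it is judged then, once.
Trained networks look in the newest picture that a camera, given by its name, has taken for a name from the list of things; names that differ only in an ending like _2 or _b are one class to them, and where a whole thing is asked for, a point or a joint stands for the part that bears it (a point fixed in the world has none). Each returns a list of dicts, best first, with "p" (0 to 1); they miss things now and then, are a little off and sometimes report something else, mostly with a low value. They report only what shows in the picture. A call takes as long as a camera call.
- find_in(target, camera): "location" ([row, column] in pixels, amid what is visible of it).
The state is a dict: "time_s": time; "joints": joint angles; "joint_velocities": joint speeds; "effort": joint torques, N m; "tcp_pos": TCP position; "ee_rot": TCP orientation; "wrist_force": force on the tool from outside, world axes, zero at the start; "moment": the same for the moment, N m; "gripper_width": opening from 0.0 (shut) to 1.0 (fully open); "gripper_force": force on a finger pad.
Only numpy, scipy, OpenCV 4.12 (cv2) and the standard library are available. Lean on these libraries where they do the work, as an engineer would, in place of code of your own. Each camera call takes 0.05 s, during which the arm holds its last target. There are 200 camera calls.

## Working session

There is one attempt and no reset: what is moved stays moved. The work goes in short steps, Python scripts to look and compute and a tool call to move; the robot and the scene stay as the last step left them, time stands still between calls to the robot, and variables do not carry over. Pictures are saved under pics/ and viewed, at most 10 in all, crops included, and the job is handed in when it is done.

Besides the shell and the picture viewer there is one more tool, called after "Call:" as name(argument=value, ...) on one line, values as JSON. arm_command: Moves the arm, as the interface text tells. Its arguments: {"type":"object","properties":{"motion":{"type":"array"}},"required":["motion"]}

```bash
mkdir -p pics; cat > h.py <<'E'
import numpy as np, cv2
from station import *
def save(c,n):
    im=capture(c); cv2.imwrite(f'pics/{n}.png',im[:,:,::-1]); return im
def tri(obs):
    # obs: list of (model,[row,col])
    A=[];b=[]
    for m,(r,c) in obs:
        R=np.array(m['R']);t=np.array(m['t'])
        u=(c-m['cx'])/m['fx'];v=(r-m['cy'])/m['fy']
        A+=[R[0]-u*R[2],R[1]-v*R[2]];b+=[u*t[2]-t[0],v*t[2]-t[1]]
    A=np.array(A);b=np.array(b);x,*_=np.linalg.lstsq(A,b,rcond=None)
    return x
def proj(m,X):
    p=np.array(m['R'])@X+np.array(m['t']);return [p[1]/p[2]*m['fy']+m['cy'],p[0]/p[2]*m['fx']+m['cx']]
E
python3 - <<'E'
from h import *
for c in ['scene','top']:
    save(c,c+'0')
    for n in ['press','pawl_knob','ball_a','hub','tape_roll','spanner','grease_tube','eraser_block','wheel_axis','pawl_pin']:
        print(c,n,[(np.round(d['location']).tolist(),round(d['p'],2)) for d in find_in(n,c)[:4]])
    m=camera_model(c);print('cam at',-np.array(m['R']).T@np.array(m['t']))
s=sense();print(s['tcp_pos'],s['ee_rot'],s['time_s'])
E
```

```text
scene press [([280.0, 275.0], 0.81)]
scene pawl_knob [([248.0, 273.0], 0.61)]
scene ball_a [([271.0, 303.0], 0.89)]
scene hub [([243.0, 317.0], 0.84)]
scene tape_roll [([367.0, 356.0], 0.86)]
scene spanner [([318.0, 400.0], 0.69), ([268.0, 302.0], 0.38)]
scene grease_tube [([247.0, 272.0], 0.58), ([252.0, 401.0], 0.57), ([270.0, 299.0], 0.19)]
scene eraser_block [([423.0, 279.0], 0.57)]
scene wheel_axis [([277.0, 277.0], 0.71), ([246.0, 318.0], 0.45), ([267.0, 299.0], 0.38)]
scene pawl_pin [([278.0, 276.0], 0.6)]
cam at [0.01078339 0.20270541 0.55585426]
top press [([224.0, 307.0], 0.67)]
top pawl_knob [([227.0, 275.0], 0.5)]
top ball_a [([248.0, 298.0], 0.63), ([312.0, 202.0], 0.4), ([220.0, 306.0], 0.26)]
top hub [([208.0, 346.0], 0.72)]
top tape_roll [([308.0, 276.0], 0.83)]
top spanner [([314.0, 350.0], 0.66)]
top grease_tube [([249.0, 434.0], 0.75)]
top eraser_block [([312.0, 205.0], 0.65), ([223.0, 307.0], 0.36)]
top wheel_axis [([221.0, 306.0], 0.66)]
top pawl_pin [([222.0, 306.0], 0.56)]
cam at [ 0.42428172 -0.3746866   1.26066441]
[0.22646083 0.58251275 0.23054795] [[ 9.32029919e-01 -3.62381332e-01  3.21090085e-05]
 [-3.62381331e-01 -9.32029919e-01 -2.14474641e-05]
 [ 3.76987172e-05  8.35397291e-06 -9.99999999e-01]] 1.1
```

```bash
python3 - <<'E'
import cv2
a=cv2.imread('pics/scene0.png')[180:460,180:480];b=cv2.imread('pics/top0.png')[140:360,160:480]
cv2.imwrite('pics/s0c.png',cv2.resize(a,None,fx=2,fy=2,interpolation=3));cv2.imwrite('pics/t0c.png',cv2.resize(b,None,fx=2.5,fy=2.5,interpolation=3))
E
```

```text
(no output)
```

View pics/s0c.png

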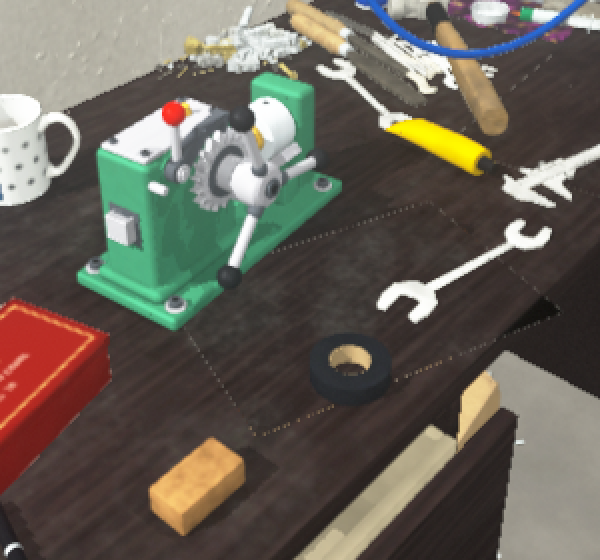

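View pics/t0c.png

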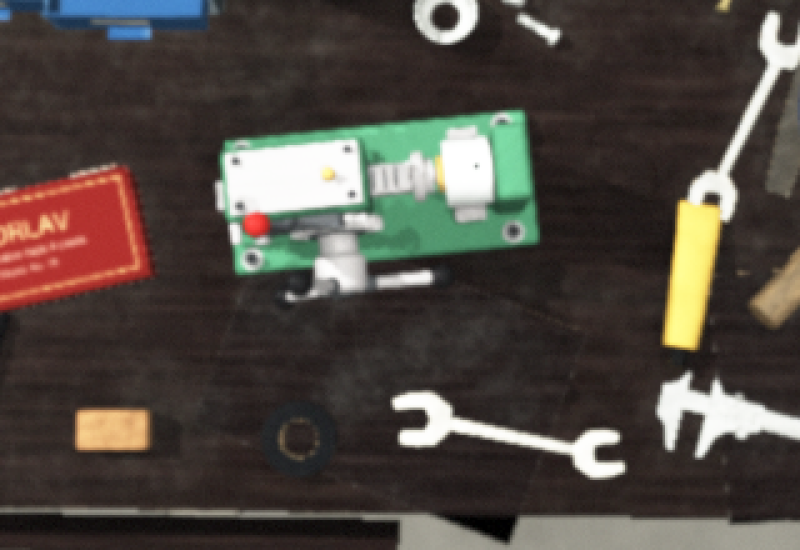

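```bash
cat >> h.py <<'E'
def Rz(a): c,s=np.cos(a),np.sin(a); return np.array([[c,-s,0],[s,c,0],[0,0,1]])
def ball(q,k): # angle q wheel value, a leans left by 25deg-ish at start: lean param
    return np.array([-.086,.083*np.sin(q+k*2*np.pi/3),.108+.083*np.cos(q+k*2*np.pi/3)])
E
python3 - <<'E'
from h import *
from scipy.optimize import least_squares
S=camera_model('scene');T=camera_model('top')
s=lambda x,y:(180+y/2,180+x/2); t=lambda x,y:(140+y/2.5,160+x/2.5)
knob=[-.038,.0515,.188]
fixed=[(T,t(223,140),[.06,.098,.014]),(T,t(527,110),[.06,-.172,.014]),(T,t(538,242),[-.06,-.172,.014]),(T,t(235,272),[-.06,.098,.014]),
(S,s(178,320),[-.06,.098,.014]),(S,s(80,276),[.06,.098,.014]),(S,s(341,181),[-.06,-.172,.014]),
(S,s(173,113),knob),(T,t(256,224),knob)]
def pts(p): return fixed+[(S,s(243,117),ball(p[3],0)),(S,s(229,276),ball(p[3],1)),(S,s(318,158),ball(p[3],2)),(T,t(440,279),ball(p[3],2))]
def f(p):
    return np.ravel([np.array(proj(m,Rz(p[2])@np.array(X)+[p[0],p[1],0]))-o for m,o,X in pts(p)])
r=least_squares(f,[.5,0.2,0,.2],loss='soft_l1')
print(r.x,np.round(r.fun.reshape(-1,2),1))
k=tri([(S,s(173,113)),(T,t(256,224))]);print('knob',k,'model',Rz(r.x[2])@np.array(knob)+[*r.x[:2],0])
W=lambda X:np.round(Rz(r.x[2])@np.array(X)+[*r.x[:2],0],3)
for i in range(3):print('ball',i,W(ball(r.x[3],i)),'top px crop',(np.array(proj(T,W(ball(r.x[3],i))))-[140,160])*2.5)
print('axis',W([-.086,0,.108]))
for n in ['tape_roll','spanner','grease_tube','eraser_block']:
    pass
def flat(c,z=.01):
    m=T;R=np.array(m['R']);d=R.T@np.array([(c[1]-m['cx'])/m['fx'],(c[0]-m['cy'])/m['fy'],1]);o=-R.T@np.array(m['t']);return np.round((o+d*(z-o[2])/d[2])[:2],3)
for n,x,y in [('tape',300,437),('span1',420,415),('span2',600,455),('eraser',113,430),('tube',690,275)]:print(n,flat(t(x,y)))
E
```

```text
[ 0.57739628 -0.29210938  0.11800605  0.34072837] [[ 0.4 -0.4]
 [-0.2 -1.3]
 [ 0.5  0.3]
 [ 1.1 -0.2]
 [ 0.4 -1.9]
 [-2.5 -2.9]
 [-0.8  1.4]
 [-0.8  2. ]
 [ 0.2  2.1]
 [ 0.3 -0.2]
 [-0.1  0. ]
 [ 0.5 -0.3]
 [-0.7  0.2]]
knob [ 0.5339019  -0.24139759  0.18805438] model [ 0.53359734 -0.24544137  0.188     ]
ball 0 [ 0.489 -0.275  0.186] top px crop [283.56740748 298.9528484 ]
ball 1 [ 0.486 -0.249  0.045] top px crop [296.68358311 283.66089146]
ball 2 [ 0.502 -0.383  0.093] top px crop [276.69775385 440.19687529]
axis [ 0.492 -0.302  0.108]
tape [ 0.365 -0.263]
span1 [ 0.386 -0.368]
span2 [ 0.353 -0.525]
eraser [ 0.368 -0.098]
tube [ 0.512 -0.604]
```

Call:
arm_command(motion=[[0, 0, 0, 0, 0, 0, 0.135], [0, 0, 0, 0, 0, 0, 0.135], [0, 0, 0, 0, 0, 0, 0.135], [0, 0, 0, 0, 0, 0, 0.135], [0, 0, 0, 0, 0, 0, 0.135], [0, 0, 0, 0, 0, 0, 0.135], [0, 0, 0, 0, 0, 0, 0.135], [0, 0, 0, 0, 0, 0, 0.135]])

```text
time_s: 1.9
tcp_pos: [0.2264, 0.5825, 0.2306]
ee_rot: [[0.114, -0.993, 0.0], [-0.993, -0.114, 0.0], [-0.0, -0.0, -1.0]]
wrist_force: [0.2, -0.1, 0.7]
gripper_width: 0.359
gripper_force: 0.0
```

Call:
arm_command(motion=[[0, 44, -10, 0, 0, 0, 0], [0, 44, -10, 0, 0, 0, 0], [0, 44, -10, 0, 0, 0, 0], [0, 44, -10, 0, 0, 0, 0], [0, 44, -10, 0, 0, 0, 0], [0, 44, -10, 0, 0, 0, 0], [0, 44, -10, 0, 0, 0, 0], [0, 44, -10, 0, 0, 0, 0]])

```text
time_s: 2.7
tcp_pos: [0.3483, 0.2409, 0.2309]
ee_rot: [[0.12, -0.993, 0.001], [-0.993, -0.12, 0.001], [-0.001, -0.001, -1.0]]
wrist_force: [0.4, 1.0, 0.2]
gripper_width: 0.002
gripper_force: 0.0
```

Call:
arm_command(motion=[[0, 44, -10, 0, 0, 0, 0], [0, 44, -10, 0, 0, 0, 0], [0, 44, -10, 0, 0, 0, 0], [0, 44, -10, 0, 0, 0, 0], [0, 44, -10, 0, 0, 0, 0], [0, 44, -10, 0, 0, 0, 0], [0, 44, -10, 0, 0, 0, 0], [0, 0, 0, 0, 0, 0, 0]])

```text
time_s: 3.5
tcp_pos: [0.4553, -0.0588, 0.2305]
ee_rot: [[0.113, -0.994, 0.0], [-0.994, -0.113, -0.001], [0.001, -0.0, -1.0]]
wrist_force: [-0.0, 0.8, -0.7]
gripper_width: 0.001
gripper_force: 0.0
```

Call:
arm_command(motion=[[0, 30, -10, 0, 0, 0, 0], [0, 30, -10, 0, 0, 0, 0], [0, 30, -5, 0, 0, 0, 0], [0, 0, 0, 0, 0, 0, 0], [0, 0, 0, 0, 0, 0, 0]])

```text
time_s: 4.0
tcp_pos: [0.4897, -0.141, 0.2303]
ee_rot: [[0.119, -0.993, -0.001], [-0.993, -0.119, 0.0], [-0.0, 0.001, -1.0]]
wrist_force: [-0.3, 1.3, -0.9]
gripper_width: 0.003
gripper_force: 0.0
```

```bash
python3 - <<'E'
from h import *
s=sense();print(s['tcp_pos'],s['time_s']);m=camera_model('wrist');save('wrist','w1')
for n in ['pawl_knob','ball_a','hub']: print(n,[(np.round(d['location']).tolist(),round(d['p'],2)) for d in find_in(n,'wrist')[:4]])
for X in [[.534,-.2414,.188],[.489,-.275,.186]]:print('pred',proj(m,np.array(X)))
E
```

```text
[ 0.48971906 -0.14102916  0.23027157] 4.0
pawl_knob [([57.0, 262.0], 0.94)]
ball_a [([26.0, 330.0], 0.73)]
hub []
pred [np.float64(70.45130426268963), np.float64(258.8866327128746)]
pred [np.float64(10.349172352291959), np.float64(354.7001293285707)]
```

View pics/w1.png

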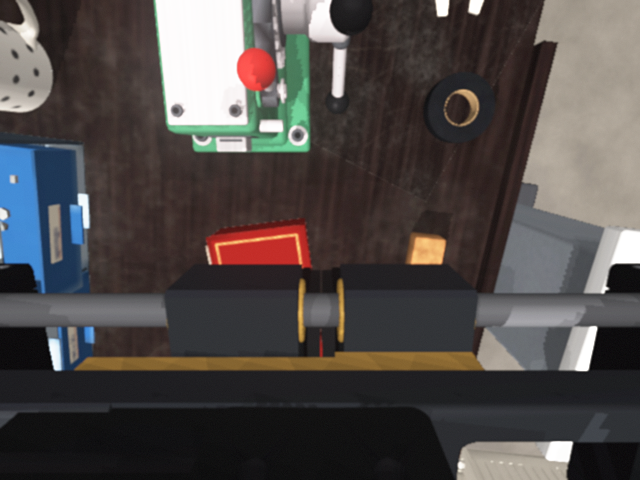

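Call:
arm_command(motion=[[0, 35, -8, 0, 0, 0, 0], [0, 35, -8, 0, 0, 0, 0], [0, 35, -8, 0, 0, 0, 0], [0, 35, -8, 0, 0, 0, 0], [0, 0, 0, 0, 0, 0, 0], [0, 0, 0, 0, 0, 0, 0]])

```text
time_s: 4.8
tcp_pos: [0.5383, -0.2759, 0.2301]
ee_rot: [[0.119, -0.993, -0.001], [-0.993, -0.119, 0.001], [-0.001, 0.001, -1.0]]
wrist_force: [-0.9, 0.7, -0.5]
gripper_width: 0.007
gripper_force: 0.0
```

Call:
arm_command(motion=[[0, 0, 0, 20, 0, 0, 0], [0, 0, 0, 17, 0, 0, 0], [0, 0, 0, 0, 0, 0, 0]])

```text
time_s: 5.1
tcp_pos: [0.5367, -0.2741, 0.1915]
ee_rot: [[0.121, -0.993, -0.005], [-0.993, -0.121, 0.002], [-0.003, 0.005, -1.0]]
wrist_force: [0.6, 0.2, -1.8]
gripper_width: 0.004
gripper_force: 0.0
```

Call:
arm_command(motion=[[0, -8, 0, 0, 0, 0, 0], [0, -8, 0, 0, 0, 0, 0], [0, -5, 0, 0, 0, 0, 0], [0, -5, 0, 0, 0, 0, 0], [0, -5, 0, 1, 0, 0, 0], [0, -4, 0, 1, 0, 0, 0], [0, -5, 0, 3, 0, 0, 0], [0, -5, 0, 3, 0, 0, 0]])

```text
time_s: 5.9
tcp_pos: [0.5329, -0.2313, 0.1852]
ee_rot: [[0.119, -0.993, -0.0], [-0.993, -0.119, 0.0], [-0.0, 0.0, -1.0]]
wrist_force: [0.4, -0.9, 0.3]
gripper_width: 0.004
gripper_force: 0.1
```

Call:
arm_command(motion=[[0, -4, 0, 3, 0, 0, 0], [0, -4, 0, 3, 0, 0, 0], [0, -3, 0, 3, 0, 0, 0], [0, -3, 0, 3, 0, 0, 0], [0, -3, 0, 2, 0, 0, 0], [0, -2, 0, 0, 0, 0, 0]])

```text
time_s: 6.5
tcp_pos: [0.5305, -0.2124, 0.1711]
ee_rot: [[0.12, -0.993, -0.001], [-0.993, -0.12, 0.0], [-0.0, 0.001, -1.0]]
wrist_force: [-0.3, 0.6, 0.1]
gripper_width: 0.004
gripper_force: 0.1
```

```bash
python3 - <<'E'
from h import *
im=save('scene','s1');cv2.imwrite('pics/s1c.png',cv2.resize(im[180:340,190:390,::-1],None,fx=3,fy=3))
E
```

```text
(no output)
```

View pics/s1c.png

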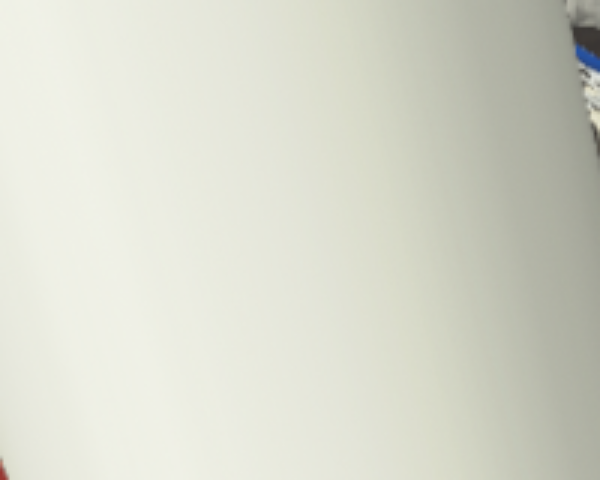

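Call:
arm_command(motion=[[0, 0, 0, -20, 0, 0, 0], [0, 0, 0, -30, 0, 0, 0], [0, -30, 0, -20, 0, 0, 0], [0, -40, 0, 0, 0, 0, 0], [0, -40, 0, 0, 0, 0, 0], [0, 0, 0, 0, 0, 0, 0], [0, 0, 0, 0, 0, 0, 0]])

```text
time_s: 7.25
tcp_pos: [0.5178, -0.1029, 0.2421]
ee_rot: [[0.122, -0.993, 0.001], [-0.993, -0.122, -0.0], [0.0, -0.001, -1.0]]
wrist_force: [-0.2, 0.2, 0.1]
gripper_width: 0.005
gripper_force: 0.0
```

```bash
python3 - <<'E'
from h import *
m=camera_model('wrist');im=save('wrist','w2')
for n in ['pawl_knob','ball_a']: print(n,[(np.round(d['location']).tolist(),round(d['p'],2)) for d in find_in(n,'wrist')[:4]])
P=np.array([.5774,-.2921,0]);
for X in [[-.038,.110,.141],ball(.34,0)]:print('pred',proj(m,Rz(.118)@np.array(X)+P))
E
```

```text
pawl_knob [([70.0, 318.0], 0.73)]
ball_a [([39.0, 374.0], 0.92)]
pred [np.float64(120.4264807727714), np.float64(323.45030404828765)]
pred [np.float64(-56.658475428131254), np.float64(419.6396212475444)]
```

View pics/w2.png

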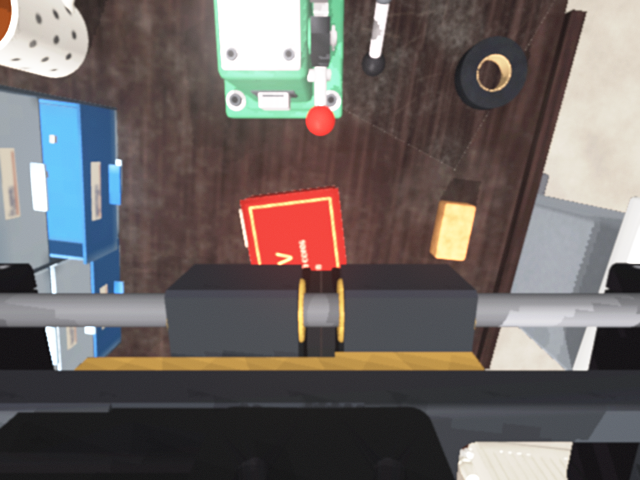

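Call:
arm_command(motion=[[0, 35, 16, 0, 0, 0, 0], [0, 35, 16, 0, 0, 0, 0], [0, 35, 10, 0, 0, 0, 0], [0, 33, 7, 0, 0, 0, 0], [0, 0, 0, 0, 0, 0, 0], [0, 0, 0, 0, 0, 0, 0]])

```text
time_s: 8.0
tcp_pos: [0.485, -0.248, 0.241]
ee_rot: [[0.116, -0.993, -0.001], [-0.993, -0.116, 0.0], [-0.0, 0.001, -1.0]]
wrist_force: [1.0, 0.1, -0.3]
gripper_width: 0.007
gripper_force: 0.0
```

```bash
python3 - <<'E'
from h import *
m=camera_model('wrist');s=sense();c=-np.array(m['R']).T@np.array(m['t']);P=np.array([.5774,-.2921,0])
print('cam-tcp in tool',np.array(s['ee_rot']).T@(c-s['tcp_pos']),'tcp press',Rz(-.118)@(np.array(s['tcp_pos'])-P))
im=save('wrist','w3')
for n in ['ball_a']: print(n,[(np.round(d['location']).tolist(),round(d['p'],2)) for d in find_in(n,'wrist')[:4]])
for k in range(3):print('pred',proj(m,Rz(.118)@ball(.34,k)+P))
E
```

```text
cam-tcp in tool [ 0.06613919 -0.0004977  -0.15426046] tcp press [-0.08656092  0.05468557  0.24103673]
ball_a [([162.0, 301.0], 0.92)]
pred [np.float64(215.5305377509908), np.float64(320.2693359083481)]
pred [np.float64(215.28303352952), np.float64(320.29150753642534)]
pred [np.float64(55.85380269134561), np.float64(319.96907100424784)]
```

View pics/w3.png

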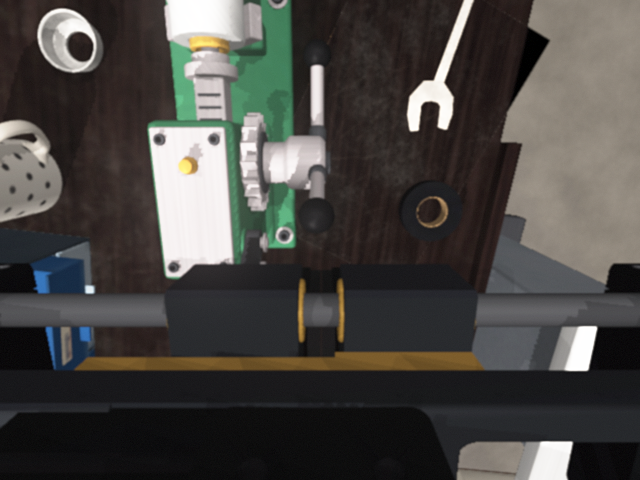

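Call:
arm_command(motion=[[0, 0, 0, 30, 0, 0, 0], [0, 0, 0, 31, 0, 0, 0], [0, 0, 0, 0, 0, 0, 0], [0, 11, 0, 0, 0, 0, 0], [0, 11, 0, 0, 0, 0, 0], [0, 6, 0, 0, 0, 0, 0], [0, 6, 0, 0, 0, 0, 0], [0, 0, 0, 0, 0, 0, 0]])

```text
time_s: 8.9
tcp_pos: [0.4907, -0.2813, 0.1818]
ee_rot: [[0.119, -0.993, 0.003], [-0.993, -0.119, -0.002], [0.002, -0.003, -1.0]]
wrist_force: [0.7, 0.5, 0.0]
gripper_width: 0.003
gripper_force: 0.5
```

Call:
arm_command(motion=[[0, 8, 0, 1, 0, 0, 0], [0, 8, 0, 1, 0, 0, 0], [0, 7, 0, 1.5, 0, 0, 0], [0, 7, 0, 1.5, 0, 0, 0], [0, 6, 0, 2.5, 0, 0, 0], [0, 5.5, 0, 2.5, 0, 0, 0], [0, 0, 0, 0, 0, 0, 0]])

```text
time_s: 9.6
tcp_pos: [0.4943, -0.3224, 0.17]
ee_rot: [[0.119, -0.993, -0.001], [-0.993, -0.119, -0.0], [0.0, 0.001, -1.0]]
wrist_force: [0.7, 0.7, 1.4]
gripper_width: 0.009
gripper_force: 0.8
```

Call:
arm_command(motion=[[0, 5.5, 0, 3.5, 0, 0, 0], [0, 5, 0, 3.5, 0, 0, 0], [0, 4.5, 0, 4.5, 0, 0, 0], [0, 4, 0, 4.5, 0, 0, 0], [0, 3.5, 0, 5, 0, 0, 0], [0, 3, 0, 5.5, 0, 0, 0], [0, 2.5, 0, 6, 0, 0, 0], [0, 2, 0, 6, 0, 0, 0]])

```text
time_s: 10.4
tcp_pos: [0.498, -0.3524, 0.1322]
ee_rot: [[0.12, -0.993, -0.0], [-0.993, -0.12, -0.002], [0.002, 0.0, -1.0]]
wrist_force: [0.6, 1.3, 5.4]
gripper_width: 0.005
gripper_force: 2.9
```

```bash
python3 - <<'E'
from h import *
im=save('wrist','w4');m=camera_model('wrist');P=np.array([.5774,-.2921,0]);s=sense();print(Rz(-.118)@(np.array(s['tcp_pos'])-P),s['wrist_force'])
im=save('scene','s4')
for L in (.34,-1.2,-1.4):
  for k in range(3):print(L,k,'pred',np.round(proj(m,Rz(.118)@ball(L,k)+P)))
E
```

```text
[-0.08609119 -0.05058205  0.13095761] [ 0.30432536 -1.09848935  2.42845929]
0.34 0 pred [549. 321.]
0.34 1 pred [375. 321.]
0.34 2 pred [214. 321.]
-1.2 0 pred [242. 322.]
-1.2 1 pred [547. 321.]
-1.2 2 pred [315. 321.]
-1.4 0 pred [225. 321.]
-1.4 1 pred [556. 321.]
-1.4 2 pred [336. 321.]
```

View pics/w4.png

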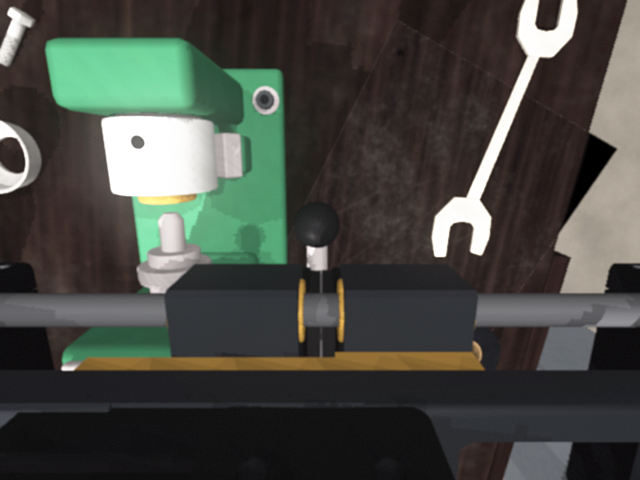

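Call:
arm_command(motion=[[0, 0, 0, -38, 0, 0, 0], [0, 0, 0, -38, 0, 0, 0], [0, 0, 0, -38, 0, 0, 0], [0, -34, 0, 0, 0, 0, 0], [0, -33, 0, 0, 0, 0, 0], [0, -33, 0, 0, 0, 0, 0], [0, -33, 0, 0, 0, 0, 0], [0, 0, 0, 0, 0, 0, 0]])

```text
time_s: 11.3
tcp_pos: [0.4809, -0.2168, 0.2455]
ee_rot: [[0.123, -0.992, -0.002], [-0.992, -0.123, 0.001], [-0.001, 0.002, -1.0]]
wrist_force: [0.8, -0.1, -0.2]
gripper_width: 0.003
gripper_force: 0.0
```

Call:
arm_command(motion=[[0, 0, 0, 25, 0, 0, 0], [0, 0, 0, 25, 0, 0, 0], [0, 0, 0, 25, 0, 0, 0], [0, 0, 0, 0, 0, 0, 0], [0, 0, 0, 0, 0, 0, 0]])

```text
time_s: 11.8
tcp_pos: [0.4821, -0.2199, 0.1709]
ee_rot: [[0.119, -0.993, -0.002], [-0.993, -0.119, -0.001], [0.0, 0.002, -1.0]]
wrist_force: [-0.4, -0.4, -0.1]
gripper_width: 0.009
gripper_force: 0.0
```

```bash
python3 - <<'E'
from h import *
m=camera_model('wrist');P=np.array([.5774,-.2921,0]);s=sense();print(Rz(-.118)@(np.array(s['tcp_pos'])-P),s['wrist_force'])
im=save('wrist','w5')
print(find_in('ball_a','wrist')[:3]);print('pred b',proj(m,Rz(.118)@ball(-1.4,1)+P),'pred c',proj(m,Rz(.118)@ball(-1.4,0)+P))
E
```

```text
[-0.08611132  0.08294449  0.17086434] [-0.38454192 -0.41996597 -0.0726408 ]
[{'location': [122.8, 288.0], 'p': 0.67}]
pred b [np.float64(232.2680292217891), np.float64(321.5579487905765)] pred c [np.float64(-59.32016743774463), np.float64(321.6959288061575)]
```

Call:
arm_command(motion=[[0, 8, 0, 0, 0, 0, 0], [0, 8, 0, 0, 0, 0, 0], [0, 8, 0, 0, 0, 0, 0], [0, 8, 0, 0, 0, 0, 0], [0, 8, 0, 0, 0, 0, 0], [0, 7, 0, 0, 0, 0, 0], [0, 5, 0, 0, 0, 0, 0], [0, 0, 0, 0, 0, 0, 0]])

```text
time_s: 12.7
tcp_pos: [0.4894, -0.2716, 0.1719]
ee_rot: [[0.119, -0.993, 0.002], [-0.993, -0.119, -0.001], [0.001, -0.002, -1.0]]
wrist_force: [1.3, 1.8, 0.9]
gripper_width: 0.002
gripper_force: 0.6
```

Call:
arm_command(motion=[[0, 3, 0, 0, 0, 0, 0], [0, 3, 0, 0, 0, 0, 0]])

```text
time_s: 12.9
tcp_pos: [0.4896, -0.2767, 0.1714]
ee_rot: [[0.12, -0.993, 0.001], [-0.993, -0.12, 0.0], [0.0, -0.001, -1.0]]
wrist_force: [0.3, 4.5, 3.1]
gripper_width: 0.006
gripper_force: 2.3
```

Call:
arm_command(motion=[[0, 2, 0, 0, 0, 0, 0], [0, 2, 0, 0, 0, 0, 0]])

```text
time_s: 13.1
tcp_pos: [0.4899, -0.2807, 0.1712]
ee_rot: [[0.12, -0.993, 0.0], [-0.993, -0.12, -0.0], [0.0, -0.0, -1.0]]
wrist_force: [1.2, 5.9, 4.1]
gripper_width: 0.005
gripper_force: 3.5
```

Call:
arm_command(motion=[[0, 2, 0, 0, 0, 0, 0], [0, 2, 0, 0, 0, 0, 0]])

```text
time_s: 13.3
tcp_pos: [0.4899, -0.2813, 0.1711]
ee_rot: [[0.12, -0.993, -0.001], [-0.993, -0.12, 0.006], [-0.006, 0.0, -1.0]]
wrist_force: [0.5, 24.3, 11.0]
gripper_width: 0.01
gripper_force: 12.0
```

Call:
arm_command(motion=[[0, -10, 0, 0, 0, 0, 0], [0, -15, 0, 0, 0, 0, 0], [0, 0, 0, -40, 0, 0, 0], [0, -20, 0, -30, 0, 0, 0], [0, -40, 0, 0, 0, 0, 0], [0, 0, 0, 0, 0, 0, 0], [0, 0, 0, 0, 0, 0, 0]])

```text
time_s: 14.0
tcp_pos: [0.4792, -0.1998, 0.2409]
ee_rot: [[0.121, -0.993, -0.001], [-0.993, -0.121, -0.001], [0.0, 0.001, -1.0]]
wrist_force: [-0.7, -0.0, 0.1]
gripper_width: 0.002
gripper_force: 0.0
```

```bash
python3 - <<'E'
from h import *
a=save('wrist','w6');m=camera_model('wrist');b=save('top','t6')
P=np.array([.5774,-.2921,0])
for L in (.0,-1.9,-2.06):
  for k in range(3):print(L,k,np.round(proj(m,Rz(.118)@ball(L,k)+P)))
print(proj(m,Rz(.118)@np.array([-.038,.110,.141])+P))
cv2.imwrite('pics/c6.png',np.vstack([cv2.resize(a[:280],(640,280)),cv2.resize(b[150:300,200:440],(480,300))[:, :].repeat(1,1) if False else cv2.resize(b[160:280,220:400],(640,310))])[:,:,::-1])
E
```

```text
0.0 0 [ 78. 321.]
0.0 1 [188. 320.]
0.0 2 [ 13. 321.]
-1.9 0 [ -3. 321.]
-1.9 1 [110. 321.]
-1.9 2 [177. 320.]
-2.06 0 [ 10. 321.]
-2.06 1 [ 84. 321.]
-2.06 2 [186. 320.]
[np.float64(249.64600742720248), np.float64(256.1025023538138)]
```

View pics/c6.png

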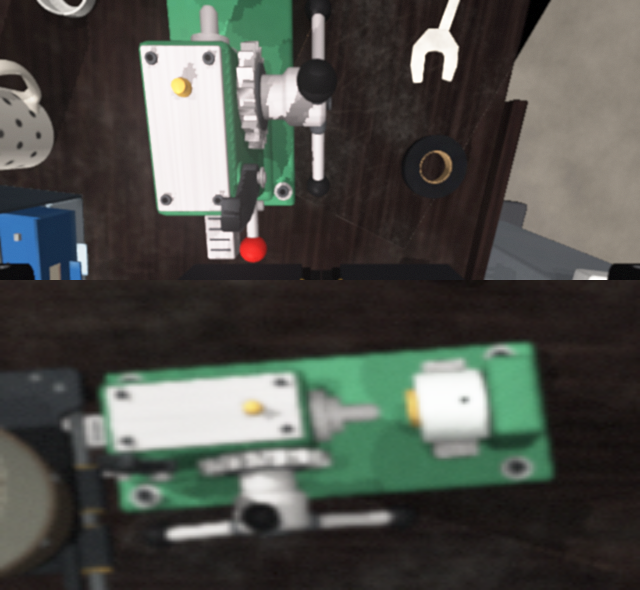

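The wrist view shows spoke b upright with its ball at (317,80), which matches the stop angle. The red ball is thrown back at (253,249). The top view shows the ram collar against the housing, the hub in its rest, and the robot touching nothing.

```bash
python3 -c "
from station import *
print(finish_job())"
```

```text
the job is handed in; nothing more can be done
None
```

The job is handed in: the pawl lies thrown back, the wheel was turned backward to its hard stop with the ram fully back, the hub is still in its rest, and the robot touched none of the other things on the bench.

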